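# Scan the nebuliser's label and re-dock the scanner

## Robot

A 6-joint arm with a two-finger parallel gripper is mounted at the origin on the work surface. World frame = base frame: x ahead of the robot, y to its left, z up, the work surface at z = 0. Lengths are in m, angles in rad, forces in N, time in s.
With the tool pointing down it reaches from about 0.275 to 0.825 m from the base axis. Payload 4.9 kg.
Tool frame: the origin (TCP) lies midway between the tips of the shut fingers; the grasp point (between the pads) lies 19 mm behind it (bot.grip_depth is the distance from the TCP to the grasp point, in m); z points along the fingers, y is the line along which they close (so a half turn about z gives the same grasp; the last joint's range is limited). The gripper opens to 85 mm and grips with 20 to 120 N. Pads are 22 mm wide; open, the fingers measure 114 mm over their backs; the gripper's body (76 mm by 85 mm) begins 54 mm behind the grasp point. The pads swing forward as they close: fully open they stand 13 mm farther back than shut.
Start: joints at [-1.29, 0.326, -0.193, 1.052, 0, 1.437], TCP at [0.222, -0.503, 0.231] pointing down, gripper open.
Joint ranges: [-2.65, 2.65], [-0.97, 1.79], [-1.3, 1.35], [-1.93, 2.1], [-1.47, 1.37], [-3.14, 3.14]. Speed limits (rad/s): [2.57, 2.57, 3.14, 3.14, 3.14, 3.14].

## Interface

Orientations are given as a unit quaternion [w, x, y, z].
In Python, from cell import bot gives the robot as it stands. Calls block until the motion is done:
- bot.move_pose(position, orientation): joint-space move of the TCP to a pose.
- bot.move_linear(position, speed=0.15, rotation=None, until_force=None): straight line of the TCP; rotation=None keeps the orientation; speed is the mean speed in m/s. With until_force (N) it stops when the force on the tool has changed by that much, and returns True; else False.
- bot.goto_joints(angles): joint-space move.
- bot.set_gripper(opening, grasp_force=None): opening from 0.0 (shut) to 1.0 (fully open); grasp_force is the grip in N (None keeps the last); returns when the fingers have stopped.
- bot.wait(seconds).
- bot.solve_ik(position, orientation): joint angles nearest the present ones, or None.
- bot.camera(name): name is "scene" or "side" or "wrist"; returns the picture (420x560x3 uint8, red, green, blue); there is no depth.
- bot.calibration(name): a dict with "mtx" (3x3 intrinsics, pixels), "extrinsics" (4x4, takes a point from world to camera coordinates); the wrist camera has in their place "hand_eye" (4x4, takes a point from camera to tool coordinates, whose origin is the TCP and whose axes are the flange's). Camera axes: x right, y down, z forward; pixel columns grow to the right and rows downward; lengths in m; the calibration is good to about 2 mm. A picture is of the moment at which its call begins: read the wrist's pose just before it. calibration takes no time and is no camera call.
A pose or a line that the arm cannot do raises bot.PlanningError and nothing moves.
- bot.close_job(): hands the job in; it is judged then, once.
Trained networks look in the newest picture that a camera, given by its name, has taken for a name from the list of things; names that differ only in an ending like _2 or _b are one class to them, and where a whole thing is asked for, a point or a joint stands for the part that bears it (a point fixed in the world has none). Each returns a list of dicts, best first, with "confidence" (0 to 1); they miss things now and then, are a little off and sometimes report something else, mostly with a low value. They report only what shows in the picture. A call takes as long as a camera call. They do not tell look-alikes from the thing itself.
- bot.search_frame(camera, thing): "bbox" ([left, top, width, height] in pixels, round what is visible of it).
Readings, each from a call of its own:
- bot.read_clock(): time.
- bot.read_joint_positions(): joint angles.
- bot.read_joint_vel(): joint speeds.
- bot.read_joint_efforts(): joint torques, N m.
- bot.read_position(): TCP position.
- bot.read_tool_rot(): TCP orientation.
- bot.read_ft_force(): force on the tool from outside, world axes, zero at the start.
- bot.read_moment(): the same for the moment, N m.
- bot.read_gripper_width(): opening from 0.0 (shut) to 1.0 (fully open).
- bot.read_finger_force(): force on a finger pad.
Only numpy, scipy, OpenCV 4.12 (cv2) and the standard library are available. Lean on these libraries where they do the work, as an engineer would, in place of code of your own. Each camera call takes 0.05 s, during which the arm holds its last target. There are 200 camera calls.

## Task

Book the nebuliser in: lift the hand scanner off its charging dock, aim its window square-on at the middle of the barcode label on the nebuliser's tilted lid from about 80 mm away, and hold it steady there for two seconds. Then set the scanner down gently, standing upright in its dock, and let go. Do not scan the suction pump's label, do not touch the nebuliser or the pump, and leave the bowl and the bottle alone.

Things in the scene. Friction and masses are not known exactly. Their poses are not given: they have to be found in the camera images.
- scanner_mid (a point): Hand scanner, 140 mm tall, about 150 to 230 g, standing upright on its window; this point is on its axis half-way up (70 mm above the window). Bottom: a round white head, 64 mm across and 22 mm high, tapering to 38 mm across at 44 mm; above it a straight grey square handle 34 x 34 mm, from 44 to 140 mm above the window. Its z axis points up along the handle, x and y are square to the handle's flat sides. The scanner looks along -z, out of its bottom.
- scanner_window (a point): Centre of the scanner's round window, in the middle of its flat bottom face (70 mm below scanner_mid along z; same axes). The viewing line leaves here along -z.
- scanner: The whole scanner as one loose body; origin at the centre of the window, same axes as scanner_window.
- dock_pad (a point): Centre of the flat top of the charging dock's pad, 12 mm above the work surface, where the scanner's bottom face rests. The pad is 84 x 84 mm inside a lip that rises 6 mm above it (100 x 100 mm outside, with a small extra block on its +x side); the dock is fixed. z up.
- dock: The charging dock; origin at the centre of its underside on the work surface.
- label: Paper barcode label with black bars, 46 x 70 mm, on the upper face of the nebuliser's lid, in the lid's middle. Origin at the centre of the label's printed face; z is the face's outward normal (up and towards the machine's front), y runs along the 70 mm side.
- lid (a joint): Angle by which the nebuliser's lid stands open, rad (0 = closed and level). The grey lid, 150 x 168 x 6 mm, is hinged along its near (front) edge so that its far edge rises; a stiff hinge keeps it where it is. It stays between 0.44 and 0.71.
- nebuliser: White compressor nebuliser, 240 mm (x) by 180 mm (y) and 90 mm high without the lid, fixed; its front, with vent slots, faces -x of its frame. Origin at the centre of its underside. The lid's hinge line lies 85 mm in front of the origin (-x) and 90 mm up.
- pump: White suction pump, 200 mm (x) by 180 mm (y) by 126 mm high, with a grey carrying handle to 157 mm and a dial on its front; fixed. Origin at the centre of its underside.
- pump_label: A similar barcode label lying level on the pump's top: not the one to scan. Origin at the centre of its printed face, z up.
- bowl: Steel bowl, 110 mm across and 50 mm high, loose bystander; origin at the centre of its underside.
- bottle: White bottle, 60 mm across and 160 mm high, loose bystander; origin at the centre of its underside.
Things that resemble listed ones, but are neither listed nor needed, are in the scene too. What is shaped like the scanner but blue is not meant. Of the things that look like the dock, the larger one is meant.

How it is judged:
By the outcome, as a careful person would: the job done as asked, in the order asked, and still so for the second after the job is handed in, with the robot touching nothing.
It also fails if it takes over 48 s, if anything falls off the work surface, if the arm or the gripper's body presses on something with over 40 N, if the wrist force passes 120 N, or if a joint passes its speed limit or range.

## Working session

There is one attempt and no reset: what is moved stays moved. The work goes in short steps, each a Python script; the robot and the scene stay as the last script left them, time stands still between calls to the robot, and variables do not carry over. Pictures are saved under pics/ and viewed, at most 10 in all, crops included, and the job is handed in when it is done.

```bash
mkdir -p pics; ls
python3 - <<'E'
from cell import bot
import cv2,numpy as np
for n in("scene","side"):
    im=bot.camera(n); cv2.imwrite(f"pics/{n}0.png",im[:,:,::-1])
    c=bot.calibration(n); print(n,np.round(c["mtx"],1).tolist(),np.round(c["extrinsics"],4).tolist())
    for t in("scanner","dock","label","nebuliser","pump","pump_label"):
        print(t,[(np.round(d["bbox"]).tolist(),round(d["confidence"],2)) for d in bot.search_frame(n,t)])
print(np.round(bot.calibration("wrist")["mtx"],1).tolist(),np.round(bot.calibration("wrist")["hand_eye"],4).tolist())
print(bot.read_tool_rot(),bot.read_clock(),bot.grip_depth)
E
```

```text
pics
scene [[465.5, 0.0, 275.4], [0.0, 465.5, 202.2], [0.0, 0.0, 1.0]] [[-0.3969, 0.9178, 0.0122, 0.209], [0.6562, 0.293, -0.6954, -0.2614], [-0.6418, -0.268, -0.7185, 1.3432], [0.0, 0.0, 0.0, 1.0]]
scanner [([226.0, 147.0, 28.0, 59.0], 0.86), ([270.0, 181.0, 25.0, 62.0], 0.85), ([296.0, 147.0, 26.0, 57.0], 0.76)]
dock [([256.0, 208.0, 55.0, 58.0], 0.8), ([254.0, 154.0, 35.0, 28.0], 0.73)]
label [([389.0, 272.0, 43.0, 26.0], 0.88), ([176.0, 259.0, 60.0, 50.0], 0.65)]
nebuliser [([322.0, 241.0, 153.0, 168.0], 0.72)]
pump [([56.0, 169.0, 129.0, 116.0], 0.91)]
pump_label [([101.0, 183.0, 42.0, 24.0], 0.65), ([56.0, 170.0, 130.0, 114.0], 0.58), ([319.0, 241.0, 154.0, 168.0], 0.35)]
side [[496.1, 0.0, 275.2], [0.0, 496.1, 213.3], [0.0, 0.0, 1.0]] [[-0.9215, -0.3882, 0.0107, 0.4738], [-0.2931, 0.6771, -0.675, 0.2408], [0.2548, -0.6252, -0.7377, 1.1318], [0.0, 0.0, 0.0, 1.0]]
scanner [([314.0, 226.0, 25.0, 56.0], 0.82), ([263.0, 206.0, 26.0, 52.0], 0.79), ([307.0, 179.0, 26.0, 53.0], 0.57)]
dock [([338.0, 228.0, 39.0, 30.0], 0.75), ([245.0, 231.0, 59.0, 44.0], 0.58)]
label [([158.0, 275.0, 34.0, 36.0], 0.88)]
nebuliser [([101.0, 246.0, 141.0, 130.0], 0.71)]
pump [([227.0, 113.0, 82.0, 72.0], 0.76)]
pump_label [([268.0, 129.0, 13.0, 12.0], 0.71), ([262.0, 208.0, 30.0, 52.0], 0.2)]
[[358.4, 0.0, 280.5], [0.0, 358.4, 206.1], [0.0, 0.0, 1.0]] [[0.0006, -0.9558, -0.294, 0.0756], [1.0, 0.0004, 0.0008, -0.0005], [-0.0007, -0.294, 0.9558, -0.1435], [0.0, 0.0, 0.0, 1.0]]
[-7.17399564e-06  9.78568203e-01  2.05922976e-01  1.13884649e-05] 0.7 0.0187
```

View pics/scene0.png

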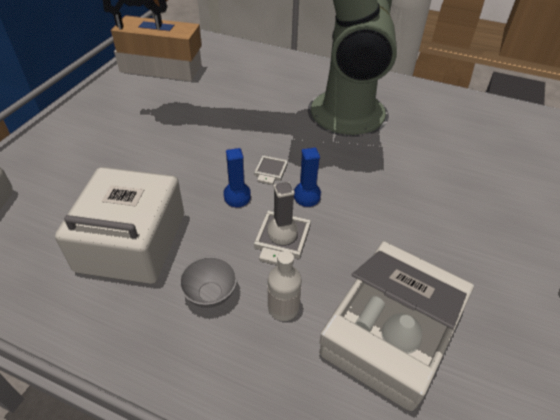

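View pics/side0.png

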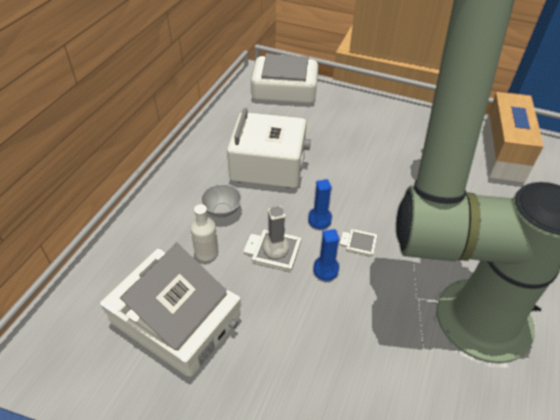

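Scene view: the grey scanner stands at about (283,215) in the large dock at (283,235). Look-alikes are the blue scanners at (237,178) and (308,178), and the small dock at (270,168). The nebuliser label is at (411,284) and the pump label at (123,195). I choose the grey scanner in the larger dock, and I'll check it in an enlarged composite.

Run:
```python
import cv2,numpy as np
a=cv2.imread("pics/scene0.png");b=cv2.imread("pics/side0.png")
def crop(im,x,y,w,h):
    o=cv2.resize(im[y:y+h,x:x+w],(400,300),interpolation=cv2.INTER_CUBIC)
    s=400/w
    for k in range(0,w,10): cv2.line(o,(int(k*s),0),(int(k*s),4 if k%50 else 10),(0,0,255),1)
    for k in range(0,h,10): cv2.line(o,(0,int(k*s)),(4 if k%50 else 10,int(k*s)),(0,0,255),1)
    return o
# offsets: scene dock (230,175) 4x ; scene lid (340,235) 133x100 ; side dock (225,195); side lid (110,235)
o=np.vstack([np.hstack([crop(a,225,175,120,90),crop(a,340,235,140,105)]),np.hstack([crop(b,225,195,100,75),crop(b,100,235,140,105)])])
cv2.imwrite("pics/comp.png",o)
```

```text
(no output)
```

View pics/comp.png

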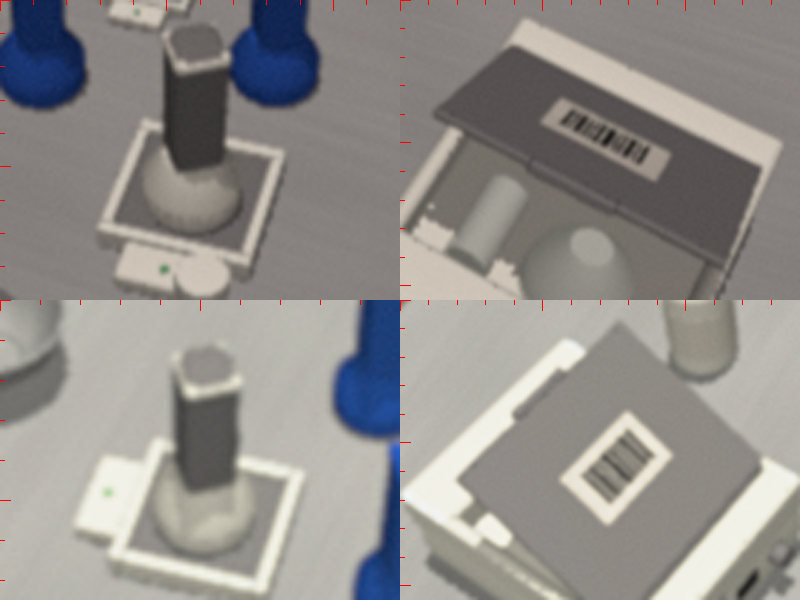

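Comp picture: the grey scanner is in the large dock with its block (top left and bottom left), and its top centre is at scene ≈(284,189) and side ≈(277,212). The label corners are clear in both views (right column). Next I triangulate.

```bash
cat > h.py <<'E'
from cell import bot
import cv2,numpy as np
from scipy.spatial.transform import Rotation as R
def P(n):
    c=bot.calibration(n); return np.array(c["mtx"])@np.array(c["extrinsics"])[:3]
def tri(a,b,n1="scene",n2="side"):
    a,b=np.array(a,float),np.array(b,float)
    X=cv2.triangulatePoints(P(n1),P(n2),a.T,b.T); X=(X[:3]/X[3]).T
    q=np.c_[X,np.ones(len(X))]@P(n1).T; e=np.abs(q[:,:2]/q[:,2:]-a).max()
    return X,e
E
python3 - <<'E'
from h import *
np.set_printoptions(precision=4,suppress=True)
f=lambda p,s,o:np.array(p)/s+o
S=f([(156,97),(272,153),(257,181),(141,123)],400/140,(340,235))
D=f([(274,157),(207,225),(160,180),(228,111)],400/140,(100,235))
X,e=tri(S,D);print("label",X,e,"c",X.mean(0))
print("sides",[np.linalg.norm(X[i]-X[i-1]) for i in range(4)])
y=(X[1]-X[0])+(X[2]-X[3]); x=(X[3]-X[0])+(X[2]-X[1]); n=np.cross(x,y);n/=np.linalg.norm(n);print("n",n,"tilt",np.arccos(n[2]),"yaw",np.arctan2(-n[1],-n[0]),"yaw from y",np.arctan2(-y[0],y[1]))
S=f([(146,122),(285,151),(247,263),(99,226)],400/120,(225,175))
D=f([(303,170),(265,290),(110,255),(160,140)],4,(225,195))
X,e=tri(S,D);print("dock",X,e,X.mean(0))
print("sides",[np.linalg.norm(X[i]-X[i-1]) for i in range(4)])
x=(X[3]-X[0])+(X[2]-X[1]);print("yaw",np.arctan2(x[1],x[0]))
print("top",tri(f([(196,47)],400/120,(225,175)),f([(207,70)],4,(225,195))))
S=f([(163,32),(213,25),(229,65),(178,72)],400/120,(225,175))
x=S[3]-S[0]
# back-project scanner top corners at z=.152
H=P("scene")@np.array([[1,0,0],[0,1,0],[0,0,.152],[0,0,1]]);
t=cv2.perspectiveTransform(S[None],np.linalg.inv(H))[0];print(t,t.mean(0))
E
```

```text
label [[0.5886 0.2526 0.1176]
 [0.6028 0.3238 0.1212]
 [0.642  0.3162 0.1434]
 [0.6287 0.2466 0.1426]] 0.8718472197245433 c [0.6155 0.2848 0.1312]
sides [np.float64(0.04765693851910402), np.float64(0.07263543471246668), np.float64(0.04560510064990646), np.float64(0.0708569793382608)]
n [-0.5015  0.072   0.8622] tilt 0.5312703378003835 yaw -0.14268138340269085 yaw from y -0.19325460190010518
dock [[ 0.464  -0.0451  0.0156]
 [ 0.4514  0.051   0.0156]
 [ 0.5488  0.0626  0.015 ]
 [ 0.5583 -0.0348  0.0141]] 0.954880653004949 [0.5056 0.0084 0.0151]
sides [np.float64(0.09485692752999102), np.float64(0.09685856796745324), np.float64(0.09811790411630478), np.float64(0.09792999051958681)]
yaw 0.1139790465703655
top (array([[0.509 , 0.0079, 0.1455]]), np.float64(0.329921080079032))
[[ 0.5122 -0.0114]
 [ 0.4947  0.0131]
 [ 0.5218  0.0341]
 [ 0.5389  0.0096]] [0.5169 0.0114]
```

Checks: label sides 47/71 mm, dock side ~97 mm at z≈15–18, scanner top z≈0.146–0.152, lid tilt ≈0.53, so all plausible. Now I check IK for the grasp and scan options, and clearances to the neighbours.

```bash
cat >> h.py <<'E'
def q(r): x=r.as_quat(); return [x[3],x[0],x[1],x[2]]
def down(psi): return R.from_euler('z',psi)*R.from_euler('x',np.pi)
def tilt(r,n):
    "rotate r minimally so that tool z = -n"
    z=r.apply([0,0,1]); v=np.cross(z,-n); s=np.linalg.norm(v)
    return R.from_rotvec(v/s*np.arctan2(s,z@-n))*r
E
python3 - <<'E'
from h import *
np.set_printoptions(precision=3,suppress=True)
def at(z,pts):
    H=P("scene")@np.array([[1,0,0],[0,1,0],[0,0,z],[0,0,1]]); return cv2.perspectiveTransform(np.array([pts],float),np.linalg.inv(H))[0]
print("blue",at(.14,[(235,153),(310,153)]),"bottle top",at(.16,[(287,258)]),"bowl",at(0,[(209,298)]))
n=np.array([-.5,.08,.86]);n/=np.linalg.norm(n);c=np.array([.6155,.285,.131])
for k in range(-2,3):
    psi=.64+k*np.pi/2; r=down(psi); 
    for nm,p,rr in(("pick",[.51,.01,.098],r),("above",[.51,.01,.30],r),("scan",c+n*.166,tilt(r,n)),("view",c+n*.2,tilt(r,n))):
        j=bot.solve_ik(p,q(rr)); print(round(psi,2),nm,None if j is None else np.array(j), "y",rr.apply([0,1,0])[:2])
E
```

```text
blue [[ 0.445 -0.131]
 [ 0.38   0.015]] bottle top [[0.673 0.082]] bowl [[ 0.709 -0.061]]
-2.5 pick [-0.125  0.388 -0.481  0.702  0.    -0.765] y [-0.597  0.802]
-2.5 above [-0.125  0.214 -0.167  1.189  0.    -0.765] y [-0.597  0.802]
-2.5 scan [ 0.556  0.151 -0.45   0.551 -0.339 -0.157] y [-0.499  0.786]
-2.5 view [ 0.579  0.109 -0.42   0.631 -0.348 -0.134] y [-0.499  0.786]
-0.93 pick [-0.125  0.388 -0.481  0.702  0.    -2.336] y [-0.802 -0.597]
-0.93 above [-0.125  0.214 -0.167  1.189  0.    -2.336] y [-0.802 -0.597]
-0.93 scan [ 0.556  0.151 -0.45   0.551 -0.339 -1.728] y [-0.707 -0.612]
-0.93 view [ 0.579  0.109 -0.42   0.631 -0.348 -1.705] y [-0.707 -0.612]
0.64 pick [-0.125  0.388 -0.481  0.702  0.     2.376] y [ 0.597 -0.802]
0.64 above [-0.125  0.214 -0.167  1.189  0.     2.376] y [ 0.597 -0.802]
0.64 scan [ 0.556  0.151 -0.45   0.551 -0.339  2.984] y [ 0.499 -0.786]
0.64 view [ 0.579  0.109 -0.42   0.631 -0.348  3.007] y [ 0.499 -0.786]
2.21 pick [-0.125  0.388 -0.481  0.702  0.     0.806] y [0.802 0.597]
2.21 above [-0.125  0.214 -0.167  1.189  0.     0.806] y [0.802 0.597]
2.21 scan [ 0.556  0.151 -0.45   0.551 -0.339  1.414] y [0.707 0.612]
2.21 view [ 0.579  0.109 -0.42   0.631 -0.348  1.437] y [0.707 0.612]
3.78 pick [-0.125  0.388 -0.481  0.702  0.    -0.765] y [-0.597  0.802]
3.78 above [-0.125  0.214 -0.167  1.189  0.    -0.765] y [-0.597  0.802]
3.78 scan [ 0.556  0.151 -0.45   0.551 -0.339 -0.157] y [-0.499  0.786]
3.78 view [ 0.579  0.109 -0.42   0.631 -0.348 -0.134] y [-0.499  0.786]
```

Run:
```python
from h import *
n=np.array([-.5,.08,.86]);n/=np.linalg.norm(n);c=np.array([.6155,.285,.131]); r=down(2.21)
def shot(nm):
    p,o=bot.read_position(),bot.read_tool_rot(); im=bot.camera("wrist"); cv2.imwrite(f"pics/{nm}.png",im[:,:,::-1]); np.savez(nm+".npz",p=p,o=o); print(nm,p,bot.read_clock())
bot.move_pose(c+n*.17,q(tilt(r,n))); shot("wl")
bot.move_pose([.513,.01,.28],q(r)); shot("ws")
a=cv2.imread("pics/wl.png");b=cv2.imread("pics/ws.png")
np.set_printoptions(suppress=True)
o=np.hstack([cv2.resize(i[60:360,180:380],(400,600),interpolation=cv2.INTER_CUBIC) for i in(a,b)]); cv2.imwrite("pics/w.png",o)
```

```text
wl [0.53074021 0.29797084 0.27745274] 3.7583
ws [0.51296496 0.01061879 0.27980366] 4.925
```

View pics/w.png

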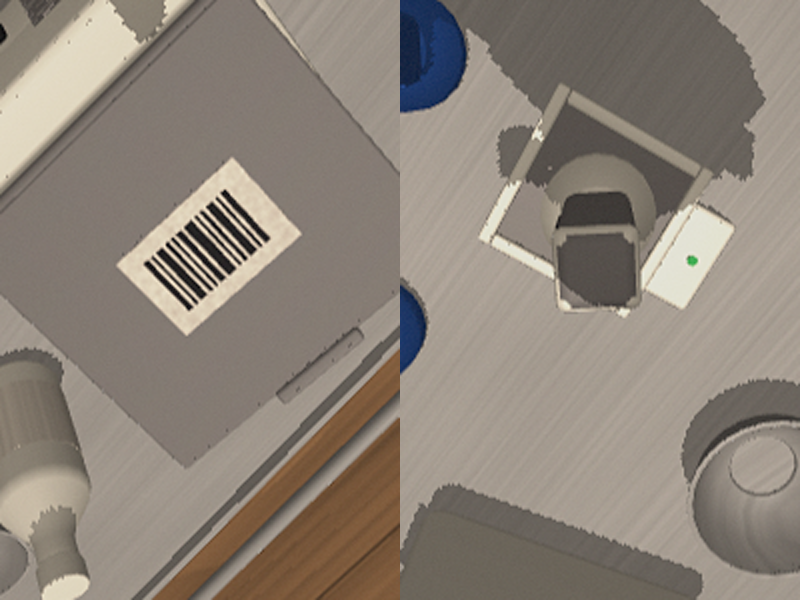

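The w picture's left half shows the label on the lid squarely (crop corners (233,157), (301,235), (187,335), (117,265)), with the hinge at upper left. The right half shows the scanner's top (crop ≈(598,268)), nearly aligned with the tool, in the dock.

```bash
cat > m.py <<'E'
from h import *
from scipy.optimize import least_squares
np.set_printoptions(precision=4,suppress=True)
f=lambda p,s,o:np.array(p)/s+o
K=np.array(bot.calibration("wrist")["mtx"]);HE=np.array(bot.calibration("wrist")["hand_eye"])
def Pw(nm):
    d=np.load(nm+".npz"); T=np.eye(4); o=d["o"]; T[:3,:3]=R.from_quat([*o[1:],o[0]]).as_matrix();T[:3,3]=d["p"]
    return K@np.linalg.inv(T@HE)[:3]
def plane(Pm,z,pts):
    H=Pm@np.array([[1,0,0],[0,1,0],[0,0,z],[0,0,1]]); return cv2.perspectiveTransform(np.array([pts],float),np.linalg.inv(H))[0]
E
python3 - <<'E'
from m import *
g=cv2.imread("pics/wl.png",0)
W=f([(117,265),(233,157),(301,235),(187,335)],2,(180,60)).astype(np.float32)
W=cv2.cornerSubPix(g,W.reshape(-1,1,2).copy(),(4,4),(-1,-1),(3,40,.01)).reshape(-1,2); print("subpix",W*2-[360,120])
S=f([(156,97),(272,153),(257,181),(141,123)],400/140,(340,235))
D=f([(274,157),(207,225),(160,180),(228,111)],400/140,(100,235))
obs=[(P("scene"),S,1.),(P("side"),D,1.),(Pw("wl"),W,.5)]
m=np.array([[-.023,-.035,0],[-.023,.035,0],[.023,.035,0],[.023,-.035,0]])
def res(v,obs):
    # label x rises to the far side: Rz(yaw) Ry(-tilt)
    X=R.from_euler('ZY',[v[3],-v[4]]).apply(m)+v[:3]
    o=[]
    for Pm,u,s in obs:
        h=np.c_[X,np.ones(4)]@Pm.T; o.append((h[:,:2]/h[:,2:]-u)/s)
    return np.concatenate(o).ravel()
v0=[.6155,.285,.131,-.17,.53]
for nm,ob in(("all",obs),("wrist",obs[2:]),("fixed",obs[:2])):
    s=least_squares(res,v0,args=(ob,)); print(nm,s.x,"rms",np.sqrt(np.mean(s.fun**2)), "n",R.from_euler('ZY',[s.x[3],-s.x[4]]).apply([0,0,1]))
# scanner
Pm=Pw("ws"); c=f([(155,230),(240,226),(242,304),(158,310)],2,(180,60))
t=plane(Pm,.152,c); print("top",t,t.mean(0),[np.linalg.norm(t[i]-t[i-1]) for i in range(4)])
e=(t[1]-t[0])+(t[2]-t[3]); print("edge yaw",np.arctan2(e[1],e[0])%(np.pi/2), "vs",2.21-np.pi/2)
b=(t[2]-t[1])+(t[3]-t[0]);print("other",np.arctan2(b[1],b[0])%(np.pi/2))
# dock outer lip top corners seen: (566,85),(713,170),(480,240)
d=plane(Pm,.018,f([(166,85),(313,170),(80,240)],2,(180,60)));print("dock",d,(d[1]+d[2])/2)
# head at its widest z~.023: left 541 right 657 top 153
print("head sides",plane(Pm,.034,f([(141,205),(257,205)],2,(180,60))))
E
```

```text
subpix [[115.1287 264.0467]
 [231.0876 156.1881]
 [300.8867 232.7088]
 [185.6572 335.0117]]
all [ 0.6173  0.2863  0.1341 -0.1857  0.5297] rms 0.8569200318111772 n [-0.4966  0.0933  0.863 ]
wrist [ 0.6168  0.2867  0.1349 -0.1863  0.5307] rms 0.14627678977610203 n [-0.4974  0.0938  0.8625]
fixed [ 0.6157  0.2851  0.1313 -0.1811  0.5168] rms 0.6084985138771852 n [-0.486   0.089   0.8694]
top [[ 0.4892  0.014 ]
 [ 0.5146  0.0348]
 [ 0.5345  0.0103]
 [ 0.5091 -0.0118]] [0.5118 0.0118] [np.float64(0.0325342813755563), np.float64(0.03279637164068608), np.float64(0.03160569947749766), np.float64(0.03357039926497794)]
edge yaw 0.7022064746317088 vs 0.6392036732051034
other 0.669828714473542
dock [[ 0.4574  0.0545]
 [ 0.5505  0.0666]
 [ 0.468  -0.0451]] [0.5093 0.0108]
head sides [[ 0.4839 -0.0042]
 [ 0.5348  0.0337]]
```

Estimates agree: the label height of 0.134 matches the lid geometry (0.133). The scanner is at (0.512, 0.0115) with yaw ≈0.685, and the dock centre is at (0.509, 0.011). Next is the grasp and lift.

Run:
```python
from h import *
r=down(2.256); p=np.array([.512,.0115,.098])
bot.move_pose(p+[0,0,.13],q(r))
print(bot.move_linear(p,speed=.12,until_force=8), bot.read_position(), bot.read_clock())
bot.set_gripper(0.0,grasp_force=50)
print("w",bot.read_gripper_width(),bot.read_finger_force(),bot.read_position())
f0=np.array(bot.read_ft_force())
bot.move_linear(p+[0,0,.005],speed=.03); bot.move_linear(p+[0,0,.14],speed=.15)
bot.wait(.2)
print("dF",np.array(bot.read_ft_force())-f0,bot.read_moment(),bot.read_gripper_width(),bot.read_clock())
```

```text
False [0.51273777 0.01140658 0.09878088] 6.4833
w 0.3890851257777729 47.19260036945343 [0.51204383 0.01144037 0.09817687]
dF [ 0.04220839  1.4506008  -3.32944895] [ 0.0013616   0.02474997 -0.04868163] 0.3895916942885694 8.575
```

Run:
```python
from h import *
n=R.from_euler('ZY',[-.186,-.530]).apply([0,0,1]); c=np.array([.617,.2866,.1343]); r=tilt(down(2.256),n)
bot.move_pose(c+n*.26,q(r))
bot.move_linear(c+n*.1663,speed=.08)
bot.wait(.3); print(bot.read_position()-(c+n*.1663),bot.read_clock())
ims=[bot.camera(k) for k in("scene","side","wrist")]
o=bot.read_tool_rot(); print("axis err",np.degrees(np.arccos(min(1,-n@R.from_quat([*o[1:],o[0]]).apply([0,0,1])))))
for k,i in zip(("scene","side","wrist"),ims): cv2.imwrite(f"pics/h_{k}.png",i[:,:,::-1])
bot.wait(1.0)
cr=[ims[0][150:330,300:480],ims[1][170:350,60:240],ims[2][60:330,145:415]]
cv2.imwrite("pics/h.png",np.hstack([cv2.resize(x,(266,266) if 0 else (266,266),interpolation=cv2.INTER_CUBIC) for x in cr])[:,:,::-1])
print(bot.read_clock())
```

```text
[-3.17301877e-06  1.32330445e-04  2.89288257e-04] 11.4333
axis err 0.008839432841906976
12.5833
```

View pics/h.png

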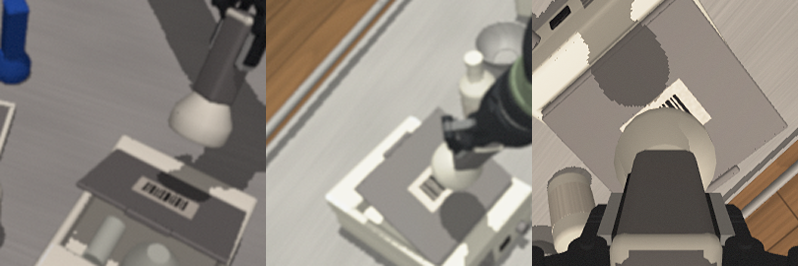

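The h picture shows the scanner hanging over the label with its head axis towards it. I'll overlay the expected scanner outline to check for slip or tilt in the grip.

Run:
```python
from m import *
p=bot.read_position();o=np.array(bot.read_tool_rot());np.savez("h.npz",p=p,o=o);Rt=R.from_quat([*o[1:],o[0]])
a=np.linspace(0,2*np.pi,60)
# tool coords: window at z=+.0863
ring=lambda rad,h:np.c_[rad*np.cos(a),rad*np.sin(a),0*a+.0863-h]
sq=lambda h:np.array([[x,y,.0863-h] for x,y in((-.017,-.017),(.017,-.017),(.017,.017),(-.017,.017))])
out=[]
for k,Pm,(x,y,w) in(("scene",P("scene"),(360,150,120)),("side",P("side"),(120,215,120)),("wrist",Pw("h"),(170,130,220))):
    im=cv2.imread(f"pics/h_{k}.png"); s=266/w; im=cv2.resize(im[y:y+w,x:x+w],(266,266),interpolation=cv2.INTER_CUBIC)
    for t,c in((ring(.032,0),(0,0,255)),(ring(.032,.022),(0,255,0)),(sq(.044),(255,255,0)),(sq(.14),(255,0,255)),(np.array([[0,0,.0863],[0,0,.1663]]),(0,160,255))):
        X=Rt.apply(t)+p;h=np.c_[X,np.ones(len(X))]@Pm.T;u=((h[:,:2]/h[:,2:]-[x,y]+.5)*s*8).astype(np.int32)
        cv2.polylines(im,[u],len(t)>2,c,1,cv2.LINE_AA,3)
    out.append(im)
cv2.imwrite("pics/h2.png",np.hstack(out))
```

```text
(no output)
```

View pics/h2.png

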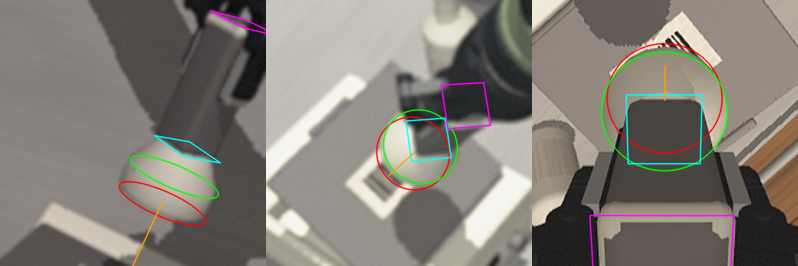

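Run:
```python
from m import *
d=np.load("h.npz");p,o=d["p"],d["o"];Rt=R.from_quat([*o[1:],o[0]])
a=np.linspace(0,2*np.pi,60)
ring=lambda rad,h:np.c_[rad*np.cos(a),rad*np.sin(a),0*a+.0863-h]
sq=lambda h:np.array([[x,y,.0863-h] for x,y in((-.017,-.017),(.017,-.017),(.017,.017),(-.017,.017))])
g=np.array([0,0,-.0187])
rows=[]
for k,Pm,(x,y,w,hh) in(("wrist",Pw("h"),(205,155,150,112)),("scene",P("scene"),(385,150,100,75))):
  out=[]
  for th in(0,-3):
    im=cv2.imread(f"pics/h_{k}.png"); s=400/w; im=cv2.resize(im[y:y+hh,x:x+w],(400,300),interpolation=cv2.INTER_CUBIC)
    for t,c in((ring(.032,0),(0,0,255)),(ring(.032,.022),(0,255,0)),(sq(.044),(255,255,0)),(sq(.14),(255,0,255))):
        X=Rt.apply(R.from_euler('y',-th if 0 else -th*-1,degrees=True).apply(t-g)+g)+p if 0 else Rt.apply(R.from_euler('y',-th,degrees=True).apply(t-g)+g)+p
        h=np.c_[X,np.ones(len(X))]@Pm.T;u=((h[:,:2]/h[:,2:]-[x,y]+.5)*s*8).astype(np.int32)
        cv2.polylines(im,[u],True,c,1,cv2.LINE_AA,3)
    out.append(im)
  rows.append(np.hstack(out))
cv2.imwrite("pics/h3.png",np.vstack(rows))
```

```text
(no output)
```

View pics/h3.png

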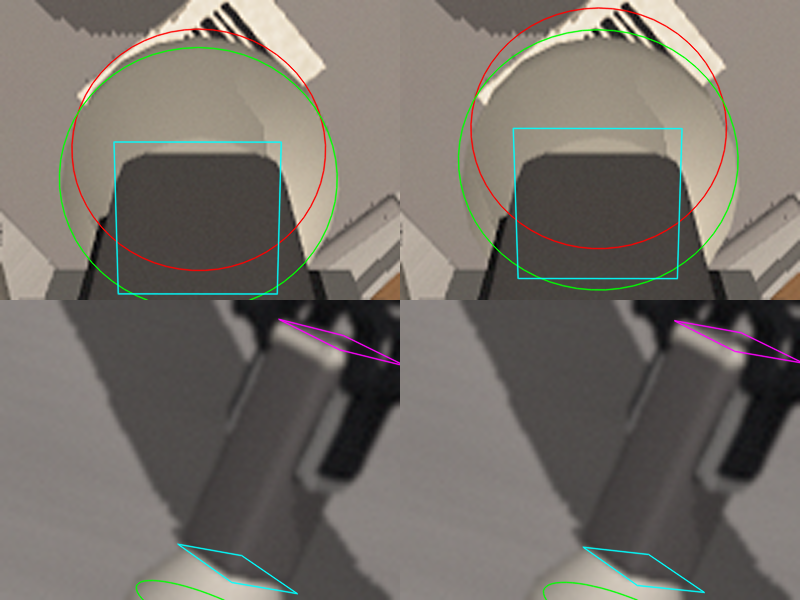

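Handle slope in the scene view matches the model within 0.5° (no tilt). Both the wrist and scene views put the scanner about 1.8 mm to tool +x, so I shift by that amount, hold, then redock.

Run:
```python
from h import *
n=R.from_euler('ZY',[-.186,-.530]).apply([0,0,1]); c=np.array([.617,.2866,.1343]); r=tilt(down(2.256),n)
h=c+n*.1663-.0018*r.apply([1,0,0])
bot.move_linear(h,speed=.02); bot.wait(2.8); print("held",bot.read_clock(),bot.read_gripper_width())
bot.move_linear(h+n*.1,speed=.12)
p=np.array([.512,.0115,.098]); r=down(2.256)
bot.move_pose(p+[0,0,.14],q(r))
bot.move_linear(p+[0,0,.015],speed=.12); bot.wait(.2)
print(bot.move_linear(p+[0,0,-.003],speed=.015,until_force=2.5),bot.read_position(),bot.read_ft_force(),bot.read_clock())
```

```text
held 15.6333 0.39128829341410054
True [0.51188085 0.01145357 0.09815907] [-0.84205245  0.17052923  4.80630322] 20.1667
```

Contact came at z = 0.0982, as expected. I'll release, retreat and look.

Run:
```python
from h import *
bot.set_gripper(0.6); bot.set_gripper(1.0); p=np.array(bot.read_position())
bot.move_linear([p[0],p[1],.30],speed=.12)
bot.goto_joints([-1.29,.326,-.193,1.052,0,1.437]); bot.wait(.3)
a,b=bot.camera("scene"),bot.camera("side"); print(bot.read_clock())
cv2.imwrite("pics/end.png",np.hstack([cv2.resize(i,(400,300),interpolation=cv2.INTER_CUBIC) for i in(a[160:280,210:370],b[180:300,190:350])])[:,:,::-1])
```

```text
25.3
```

View pics/end.png

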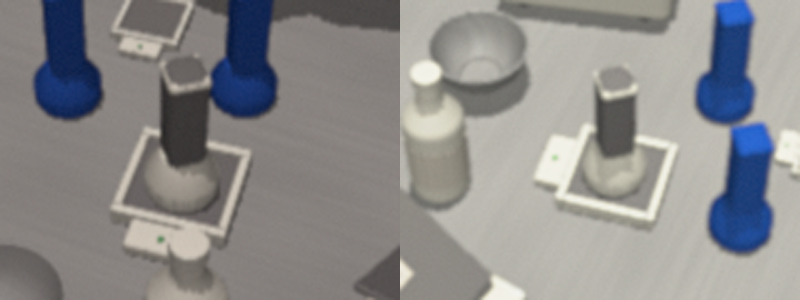

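The end picture shows the scanner upright in the middle of the large dock (left ≈(185,130), right ≈(615,140)), with the neighbours unmoved.

```bash
python3 -c "
from cell import bot
print(bot.close_job())"
```

```text
the job is handed in; nothing more can be done
None
```

I aimed the scanner at the middle of the nebuliser's label from about 80 mm and held it for 2.8 s, then set it upright in its dock and let go, and handed the job in at about 25 s; the judge's verdict was not returned.

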